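# Tighten the jar clamp on the red pot

### The arm

A 6-joint arm with a two-finger parallel gripper is mounted at the origin on a cart in front of the work surface, level with it; the furniture and walls round the work are solid. World frame = base frame: x ahead of the robot, y to its left, z up, the work surface at z = 0. Lengths are in mm, angles in rad, forces in N, time in s.
With the tool pointing down it reaches from about 350 to 975 mm from the base axis. Payload 7.1 kg.
Tool frame: the origin (TCP) lies midway between the tips of the shut fingers; the grasp point (between the pads) lies 19 mm behind it; z points along the fingers, y is the line along which they close (so a half turn about z gives the same grasp; the last joint's range is limited). The gripper opens to 88 mm and grips with 3 to 60 N. Pads are 20 mm wide; open, the fingers measure 115 mm over their backs; the gripper's body (75 mm by 178 mm) begins 61 mm behind the grasp point.
Start: joints at [-1.361, 0.423, 1.63, -0, 1.089, -0.019], TCP at [141.775, -608.691, 222.675] pointing down, gripper open.
Joint ranges: [-3, 3], [-0.9, 2.11], [0.09, 2.58], [-1.31, 4.45], [0.11, 2.69], [-2.54, 2.54]. Speed limits (rad/s): [2.39, 2.39, 3.01, 3.14, 3.14, 3.14].

### API

Orientations are given as a unit quaternion [w, x, y, z].
In Python, from rig import env gives the robot as it stands.
- The arm moves only by the tool move_arm, never from a script. Its arguments are lists of equal length, an entry for each row: "xyz": the shift along the tool's x, y, z scaled (see below), a list of three; "turn": the turn, a rotation vector about the tool's x, y, z scaled (see below), a list of three; "gripper": the opening, from 0 (shut) to 1 (fully open). A call has 1 to 10 rows; each row is the pose to reach, as a shift and turn from the pose commanded when the call began, along the tool's axes at that moment, turning the shorter way round; what a row does not reach only later rows make up. The controller multiplies each number of a shift by 400 mm and each number of a turn by 2 pi rad. A row lasts 1/10 s, in which the tool goes at most 50 mm and 8.59 degrees, less where a joint would pass 70% of its speed; a pose out of reach is approached as far as the arm can. A call with a number of a shift or a turn outside -1 to 1 is refused whole. A call with a gripper value outside its range is refused whole. The fingers move at their own pace and stop on an object; "squeeze" is the grip in N (left out, the last holds). Time passes only in rows, so rows that repeat a pose let the fingers close. It gives the time, the measured TCP pose, the force, the opening and the grip force at its end, in the units of the state.
- env.get_obs(): the state, without advancing time (a new reading comes with each control period).
- env.grab_frame(name): name is "scene" or "side" or "wrist"; returns the picture (480x640x3 uint8, red, green, blue); there is no depth.
- env.camera_info(name): a dict with "fx", "fy", "cx", "cy" (pixels), "extrinsics" (4x4, takes a point from world to camera coordinates); the wrist camera has in their place "tool_from_camera" (4x4, takes a point from camera to tool coordinates, whose origin is the TCP and whose axes are the flange's). Camera axes: x right, y down, z forward; pixel columns grow to the right and rows downward; lengths in mm; the calibration is good to about 2 mm. A picture is of the moment at which its call begins: read the wrist's pose just before it. camera_info takes no time and is no camera call.
- env.close_job(): hands the job in; it is judged then, once.
The state is a dict: "t": time; "qpos": joint angles; "joint_velocities": joint speeds; "tau": joint torques, N m; "eef_pos": TCP position; "ee_rot": TCP orientation; "force": force on the tool from outside, world axes, zero at the start; "wrist_torque": the same for the moment, N m; "grip_width": finger opening in mm; "grip_force": force on a finger pad.
Only numpy, scipy, OpenCV 4.12 (cv2) and the standard library are available. Lean on these libraries where they do the work, as an engineer would, in place of code of your own. Each camera call takes 0.05 s, during which the arm holds its last target. There are 200 camera calls.

### The job

Two identical jar clamps stand on the worktop, both slack. On the one that holds the small red-lidded pot, swing the lever of the turnbuckle towards the robot as far as it goes, so that both jaws draw in and hold the pot, still standing upright on its clamp. Leave the other clamp, with the yoghurt tub, slack.

Things in the scene. Friction and masses are not known exactly. Their poses are not given: they have to be found in the camera images.
- clamp: Fixed jar clamp with the red-lidded pot: wooden base 146x190x12 mm, two white jaws 62 high. Origin on the worktop, midway between the jaws; x away from the robot (yaw within 0.25 rad), z up. Steel turnbuckle along y, axis at x -50, z 50 mm. From its middle (y 0) a lever, 8 mm thick, stands square to the axis; its black ball (28 mm) is centred 90 mm from the axis. Pot at x 30 mm.
- turnbuckle (a joint): This clamp's turnbuckle, rad: 0 slack (jaw gap 84 mm), 1.8 hard stop, tight (60 mm, less 1 mm of soft facing each). The lever leans from vertical towards the robot (clamp -x) by (value - 0.7) rad: at 0 over the pot, at 1.8 well towards the robot. Only friction, about 1.5 N at the ball; stays where left. Starts 0 to 0.35. A ball pinched from its y sides turns in the fingers.
- pot: Small round pot with a red lid, 58 mm diameter, 50 mm high, loose on the clamp's base plate between the jaws, up to 6 mm off the middle; the jaws centre it. Origin at the centre of its underside, z up.
- spare_turnbuckle (a joint): The same turnbuckle on the other, identical clamp, which holds a yoghurt tub of 72 mm diameter: same values and meaning. To be left slack; starts 0 to 0.35.
Not all that is in view belongs to the job. Of the things that look like the pot, the middle-sized one is meant.

How it is judged (in metres and radians):
At the end, for the whole second after the job is handed in: The turnbuckle at the red-lidded pot is within 0.2 rad of its tight stop (above 1.6), at rest; the pot is upright within 10 degrees, at rest on the base plate, within 10 mm of the middle between the jaws and 20 mm of its place along them; the other turnbuckle is below 0.6 (slack) (value of joint turnbuckle above 1.6 rad and velocity of joint turnbuckle between -0.05 and 0.05 rad/s and y of pot in the frame of clamp between -0.01 and 0.01 m and x of pot in the frame of clamp between 0.01 and 0.05 m and z of pot in the frame of clamp below 0.022 m and angle between pot's own z axis and vertical below 0.17 rad and linear speed of pot below 0.02 m/s and value of joint spare_turnbuckle below 0.6 rad); the robot touches nothing.
It fails at once if the other clamp is tightened (its turnbuckle passes 0.6 rad) (value of joint spare_turnbuckle above 0.6 rad).
It also fails if it takes over 34 s, if anything falls off the work surface, if the arm or the gripper's body presses on something with over 40 N, if the wrist force passes 120 N, or if a joint passes its speed limit or range.

## Working session

There is one attempt and no reset: what is moved stays moved. The work goes in short steps, Python scripts to look and compute and a tool call to move; the robot and the scene stay as the last step left them, time stands still between calls to the robot, and variables do not carry over. Pictures are saved under pics/ and viewed, at most 10 in all, crops included, and the job is handed in when it is done.

Besides the shell and the picture viewer there is one more tool, called after "Call:" in YAML: its name, and indented under it one key for each argument. move_arm: Moves the arm, as the interface text tells. Its arguments: {"type":"object","properties":{"xyz":{"type":"array"},"turn":{"type":"array"},"gripper":{"type":"array"},"squeeze":{"type":"number"}},"required":["xyz","turn","gripper"]}

```bash
mkdir -p pics; python3 - <<'E'
from rig import env
import cv2,numpy as np
for n in ["scene","side"]:
    cv2.imwrite(f"pics/{n}0.png",env.grab_frame(n)[:,:,::-1]); c=env.camera_info(n); print(n,c["fx"],c["cx"],c["cy"],np.round(c["extrinsics"],3).tolist())
print(env.get_obs())
print(env.camera_info("wrist"))
E
```

```text
scene 533.3485869481176 318.26210383064983 239.24894667175462 [[0.616, -0.787, -0.02, -425.179], [-0.448, -0.33, -0.831, 321.319], [0.648, 0.521, -0.556, 498.683], [0.0, 0.0, 0.0, 1.0]]
side 573.8510448472457 313.09823271270545 240.00948456486142 [[-0.891, -0.454, 0.019, 527.126], [-0.195, 0.345, -0.918, 219.745], [0.41, -0.822, -0.396, 600.807], [0.0, 0.0, 0.0, 1.0]]
{'t': 0.1, 'qpos': array([-1.36105536e+00,  4.23798479e-01,  1.63060272e+00, -1.83362498e-05,
        1.08859873e+00, -1.90102598e-02]), 'joint_velocities': array([ 0.00091552, -0.0029545 , -0.00305314, -0.0009375 ,  0.0003358 ,
        0.00065675]), 'tau': array([ 1.50857570e-03, -5.45611596e+01, -2.74325448e+01,  6.46621920e-02,
        1.87894364e-02, -1.98681153e-05]), 'eef_pos': array([ 141.635109  , -608.2238592 ,  221.96243075]), 'ee_rot': array([-6.99667225e-04,  9.93465505e-01,  1.14130603e-01, -7.50838507e-05]), 'force': array([-0.22084651, -0.1570237 ,  0.59815296]), 'wrist_torque': array([-0.03441754,  0.00301771, -0.06583475]), 'grip_force': 0.0, 'grip_width': 87.82472837965321}
{'fx': 415.71187079831486, 'fy': 415.71187079831486, 'cx': 315.8097146861629, 'cy': 241.31263930312466, 'tool_from_camera': array([[-5.63457184e-04, -9.60210580e-01, -2.79276432e-01,
         7.57475779e+01],
       [ 9.99999726e-01, -6.74891383e-04,  3.02856978e-04,
         6.78228054e-01],
       [-4.79287732e-04, -2.79276185e-01,  9.60210697e-01,
        -1.62284924e+02],
       [ 0.00000000e+00,  0.00000000e+00,  0.00000000e+00,
         1.00000000e+00]])}
```

View pics/scene0.png

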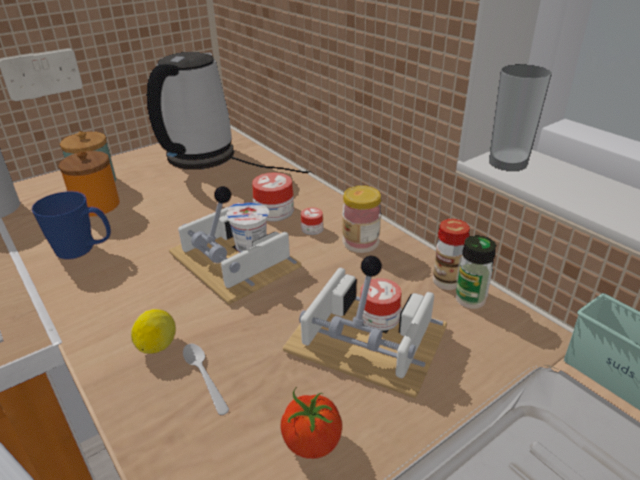

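View pics/side0.png

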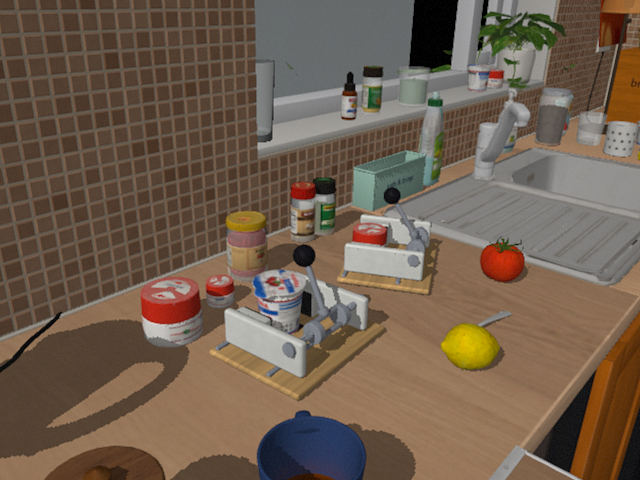

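The scene view shows the target clamp at about (370,325), with its ball at (371,266). In the side view the ball is at (392,196). I'll zoom in on both.

```bash
python3 - <<'E'
import cv2,numpy as np
a=cv2.imread("pics/scene0.png")[245:395,275:455]; b=cv2.imread("pics/side0.png")[180:300,330:450]
a=cv2.resize(a,None,fx=4,fy=4,interpolation=2)[:600,:720]; cv2.imwrite("pics/a.png",a)
cv2.imwrite("pics/b.png",cv2.resize(b,None,fx=5,fy=5,interpolation=2))
E
```

```text
(no output)
```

View pics/a.png

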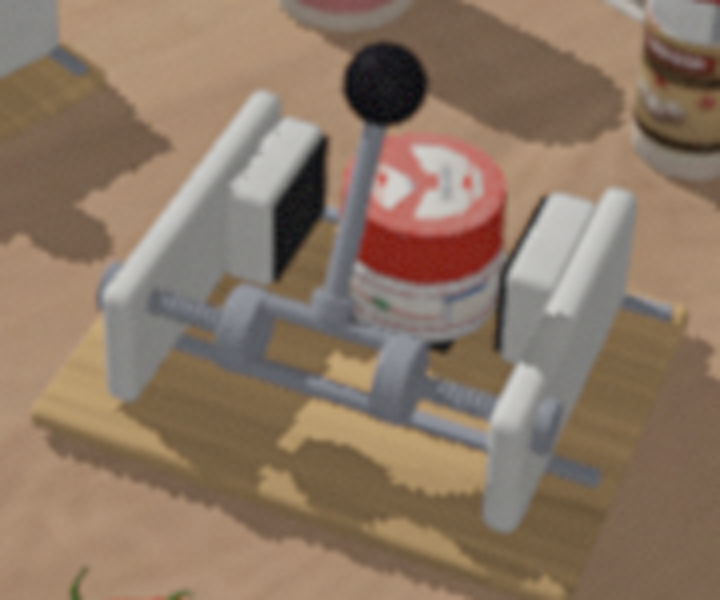

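View pics/b.png

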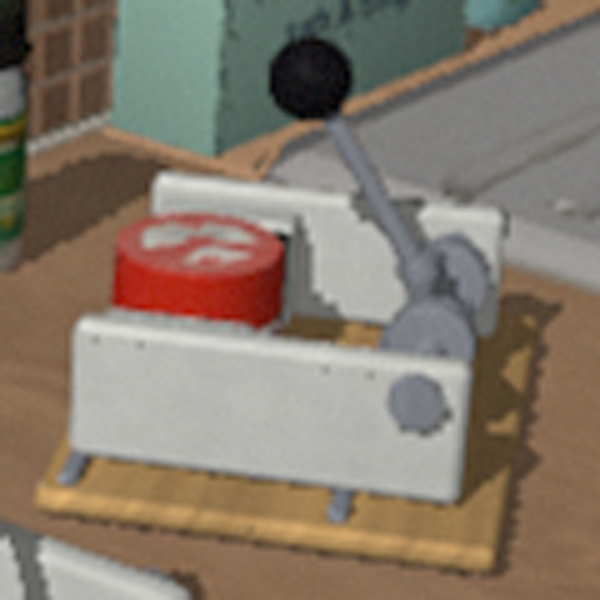

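```bash
cat > fit.py <<'E'
from rig import env
import numpy as np
from scipy.optimize import least_squares
C={n:env.camera_info(n) for n in("scene","side")}
def proj(n,p):
    c=C[n];q=c["extrinsics"]@np.append(p,1);return np.array([c["fx"]*q[0]/q[2]+c["cx"],c["fy"]*q[1]/q[2]+c["cy"]])
def W(s,p): 
    c,d=np.cos(s[2]),np.sin(s[2]);return np.array([s[0]+c*p[0]-d*p[1],s[1]+d*p[0]+c*p[1],p[2]])
def ball(q): a=q-.7;return np.array([-50-90*np.sin(a),0,50+90*np.cos(a)])
E
python3 - <<'E'
from fit import *
obs=[("scene",'b',(371.2,265.8)),("side",'b',(392.2,195.6)),
("scene",(-73,95,12),(284.5,348.7)),("scene",(73,-95,12),(446.2,323)),("scene",(-73,-95,12),(416,394)),
("side",(73,95,12),(338,278)),("side",(-73,95,12),(429,291)),("side",(-73,-95,12),(438,241))]
def r(s):
    o=[]
    for n,p,u in obs:
        if isinstance(p,str): w=W(s,ball(s[3]))
        else: w=W(s,np.array(p)+[s[4],0,0])
        o.append(proj(n,w)-u)
    return np.concatenate(o)
f=least_squares(r,[600,-150,0,.2,0],loss='soft_l1');s=f.x
print(np.round(s,3));print(np.round(r(s).reshape(-1,2),1)); print("ball",W(s,ball(s[3])))
t=least_squares(lambda p:np.concatenate([proj("scene",p)-obs[0][2],proj("side",p)-obs[1][2]]),[600,-150,130]);print("tri",t.x,t.fun)
for q in (0.3,.6,.9,1.2,1.5,1.8): print(q,W(s,ball(q)))
print("pot px",proj("scene",W(s,(30,0,62))),proj("side",W(s,(30,0,62))))
E
```

```text
[ 5.54472e+02 -1.96982e+02  2.09000e-01  1.68000e-01 -1.04090e+01]
[[-0.3  0.2]
 [-0.2 -0.2]
 [-3.6  0.1]
 [ 1.5 -0.8]
 [ 0.6  2.6]
 [-1.3  0.3]
 [ 0.3  0.1]
 [-0.4  2.6]]
ball [ 550.23582298 -197.87828734  127.55159329]
tri [ 550.24857947 -198.11137911  127.56090445] [-0.10881546  0.22872649 -0.18387508 -0.26739925]
0.3 [ 539.84359712 -200.07744347  132.89548946]
0.6 [ 514.34561561 -205.47321174  139.55037488]
0.9 [ 488.062419   -211.03514369  138.20599201]
1.2 [ 463.34180697 -216.26640852  128.98243057]
1.5 [ 442.39199818 -220.69971291  112.70360384]
1.8 [ 427.08437663 -223.93904299   90.82365093]
pot px [378.33027428 290.37608222] [368.93931827 230.03366291]
```

```bash
cat >> fit.py <<'E'
from scipy.spatial.transform import Rotation as R
def rel(p,p0,q): return np.round(R.from_quat(np.roll(q,-1)).inv().apply(np.subtract(p,p0))/400,4)
E
python3 - <<'E'
from fit import *
q0=[0,.99347,.11412,0]
print(rel([550.2,-198,222.7],[141.8,-608.7,222.7],q0), rel([550.2,-198,180],[141.8,-608.7,222.7],q0))
E
```

```text
[ 1.2272 -0.7685  0.    ] [ 1.2272 -0.7685  0.1067]
```

Call:
move_arm:
  xyz:
    - [0.98,-0.615,0]
    - [0.98,-0.615,0]
    - [0.98,-0.615,0]
    - [0.98,-0.615,0]
    - [0.98,-0.615,0]
    - [0.98,-0.615,0]
    - [0.98,-0.615,0]
    - [0.98,-0.615,0]
    - [0.98,-0.615,0]
    - [0.98,-0.615,0]
  turn:
    - [0,0,0]
    - [0,0,0]
    - [0,0,0]
    - [0,0,0]
    - [0,0,0]
    - [0,0,0]
    - [0,0,0]
    - [0,0,0]
    - [0,0,0]
    - [0,0,0.003]
  gripper: [1,1,1,1,1,1,1,1,1,1]

```text
t: 1.1
eef_pos: [470.3, -276.9, 222.5]
ee_rot: [-0.0, 0.994, 0.107, 0.0]
force: [-0.1, -0.3, -0.0]
grip_width: 88.0
grip_force: 0.0
```

Call:
move_arm:
  xyz:
    - [0.244,-0.158,0]
    - [0.244,-0.158,0]
    - [0.244,-0.158,0.1]
    - [0.244,-0.158,0.1]
    - [0.244,-0.158,0.1]
    - [0.244,-0.158,0.1]
  turn:
    - [0,0,0]
    - [0,0,0]
    - [0,0,0]
    - [0,0,0]
    - [0,0,0]
    - [0,0,0]
  gripper: [1,1,1,1,1,1]

```text
t: 1.7
eef_pos: [549.8, -199.0, 183.6]
ee_rot: [0.0, 0.995, 0.104, 0.0]
force: [1.1, -0.4, 0.3]
grip_width: 87.9
grip_force: 0.0
```

```bash
python3 - <<'E'
from fit import *
import cv2
o=env.get_obs();print(o["eef_pos"],o["ee_rot"])
cv2.imwrite("pics/w1.png",env.grab_frame("wrist")[:,:,::-1])
Rt=R.from_quat(np.roll(o["ee_rot"],-1)); T=env.camera_info("wrist");M=T["tool_from_camera"]
p=M[:3,:3].T@(Rt.inv().apply(np.array([550.2,-198,127.5])-o["eef_pos"])-M[:3,3])
print("expect ball px",T["fx"]*p[0]/p[2]+T["cx"],T["fy"]*p[1]/p[2]+T["cy"],p[2])
E
```

```text
[ 549.7994312  -198.95772317  183.57739629] [2.22354754e-04 9.94541237e-01 1.04343772e-01 2.36018180e-04]
expect ball px 312.856185189028 261.5379682542108 230.67246235986408
```

View pics/w1.png

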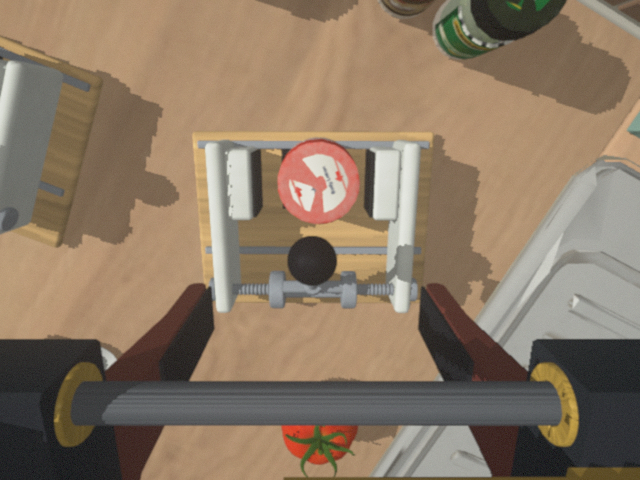

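The wrist view shows the ball at (312,260), which matches the prediction of (313,262). The pads line up with the clamp's y axis. Next I'll descend and pinch the ball.

Call:
move_arm:
  xyz:
    - [0,0,0.1]
    - [0,0,0.185]
    - [0,0,0.185]
    - [0,0,0.185]
    - [0,0,0.185]
    - [0,0,0.185]
    - [0,0,0.185]
    - [0,0,0.185]
    - [0,0,0.185]
    - [0,0,0.185]
  turn:
    - [0,0,0]
    - [0,0,0]
    - [0,0,0]
    - [0,0,0]
    - [0,0,0]
    - [0,0,0]
    - [0,0,0]
    - [0,0,0]
    - [0,0,0]
    - [0,0,0]
  gripper: [1,1,1,0.25,0.25,0.25,0.25,0.25,0.25,0.25]
  squeeze: 15

```text
t: 2.75
eef_pos: [550.1, -198.0, 108.8]
ee_rot: [0.0, 0.994, 0.105, 0.0]
force: [0.7, 0.0, 0.3]
grip_width: 35.4
grip_force: 0.0
```

```bash
python3 - <<'E'
from fit import *
o=env.get_obs();print(o["eef_pos"],o["ee_rot"],o["grip_width"],o["grip_force"],o["force"])
for q in np.arange(.168,1.9,.12):
    d=(ball(q)-ball(.168))/400; print(round(q,2),np.round([d[0],0,-d[2]],3))
E
```

```text
[ 550.10102584 -198.01876151  108.79331027] [5.11495423e-05 9.94487559e-01 1.04854607e-01 6.21599602e-05] 35.39075810578685 0.0 [0.72230935 0.04790169 0.27353359]
0.17 [ 0.  0. -0.]
0.29 [-0.024  0.    -0.012]
0.41 [-0.049  0.    -0.022]
0.53 [-0.076  0.    -0.028]
0.65 [-0.102  0.    -0.031]
0.77 [-0.129  0.    -0.031]
0.89 [-0.156  0.    -0.027]
1.01 [-0.182  0.    -0.021]
1.13 [-0.208  0.    -0.011]
1.25 [-0.231  0.     0.002]
1.37 [-0.254  0.     0.017]
1.49 [-0.274  0.     0.035]
1.61 [-0.291  0.     0.055]
1.73 [-0.307  0.     0.078]
1.85 [-0.319  0.     0.102]
```

Still closing; I'll close fully onto the ball.

Call:
move_arm:
  xyz:
    - [0,0,0]
    - [0,0,0]
    - [0,0,0]
    - [0,0,0]
  turn:
    - [0,0,0]
    - [0,0,0]
    - [0,0,0]
    - [0,0,0]
  gripper: [0,0,0,0]
  squeeze: 15

```text
t: 3.15
eef_pos: [549.8, -196.8, 108.6]
ee_rot: [-0.001, 0.995, 0.105, -0.0]
force: [-0.5, 5.8, 3.1]
grip_width: 26.8
grip_force: 15.0
```

Call:
move_arm:
  xyz:
    - [-0.012,0,-0.006]
    - [-0.024,0,-0.012]
    - [-0.049,0,-0.022]
    - [-0.076,0,-0.028]
    - [-0.102,0,-0.031]
    - [-0.129,0,-0.031]
    - [-0.156,0,-0.027]
    - [-0.182,0,-0.021]
    - [-0.208,0,-0.011]
    - [-0.208,0,-0.011]
  turn:
    - [0,0,0]
    - [0,0,0]
    - [0,0,0]
    - [0,0,0]
    - [0,0,0]
    - [0,0,0]
    - [0,0,0]
    - [0,0,0]
    - [0,0,0]
    - [0,0,0]
  gripper: [0,0,0,0,0,0,0,0,0,0]
  squeeze: 15

```text
t: 4.15
eef_pos: [466.4, -214.3, 113.1]
ee_rot: [-0.001, 0.995, 0.105, -0.002]
force: [-5.6, 5.5, 9.8]
grip_width: 27.0
grip_force: 15.0
```

Call:
move_arm:
  xyz:
    - [-0.012,0,0.006]
    - [-0.023,0,0.013]
    - [-0.046,0,0.028]
    - [-0.066,0,0.046]
    - [-0.083,0,0.066]
    - [-0.092,0,0.078]
    - [-0.099,0,0.089]
    - [-0.106,0,0.102]
    - [-0.11,0,0.11]
    - [-0.11,0,0.11]
  turn:
    - [0,0,0]
    - [0,0,0]
    - [0,0,0]
    - [0,0,0]
    - [0,0,0]
    - [0,0,0]
    - [0,0,0]
    - [0,0,0]
    - [0,0,0]
    - [0,0,0]
  gripper: [0,0,0,0,0,0,0,0,0,0]
  squeeze: 15

```text
t: 5.15
eef_pos: [423.2, -223.3, 68.2]
ee_rot: [-0.002, 0.994, 0.105, -0.002]
force: [-5.5, 4.1, 1.0]
grip_width: 27.1
grip_force: 15.0
```

```bash
python3 - <<'E'
from fit import *
import cv2
a=env.grab_frame("scene")[200:440,220:460,::-1];b=env.grab_frame("side")[160:340,300:480,::-1]
cv2.imwrite("pics/m.png",np.hstack([cv2.resize(a,(400,400)),cv2.resize(b,(400,400))]))
E
```

```text
(no output)
```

View pics/m.png

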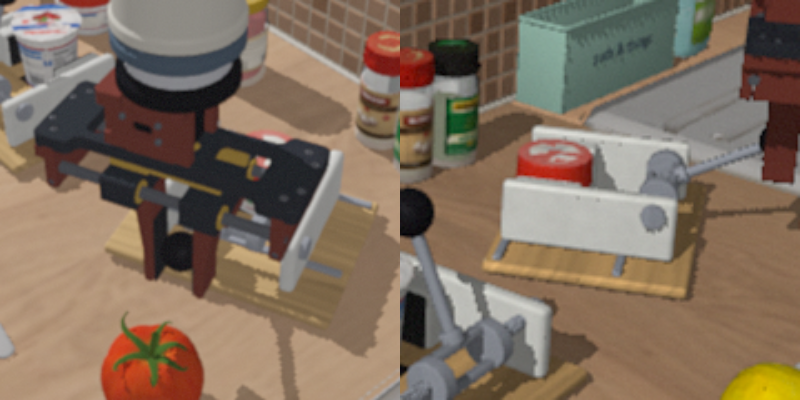

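The ball is still between the fingers, and the lever lies well towards the robot. I'll push slightly further to confirm it's at the stop.

Call:
move_arm:
  xyz:
    - [-0.005,0,0.009]
    - [-0.009,0,0.018]
    - [-0.009,0,0.018]
  turn:
    - [0,0,0]
    - [0,0,0]
    - [0,0,0]
  gripper: [0,0,0]
  squeeze: 15

```text
t: 5.55
eef_pos: [421.4, -223.8, 62.2]
ee_rot: [-0.001, 0.995, 0.105, -0.001]
force: [-1.4, 10.5, 10.0]
grip_width: 27.1
grip_force: 15.0
```

Call:
move_arm:
  xyz:
    - [0,0,0]
    - [0,0,0]
    - [0,0,0]
    - [0,0,0]
    - [0,0,0]
    - [0,0,-0.05]
    - [0,0,-0.15]
    - [0,0,-0.25]
    - [0,0,-0.35]
    - [0,0,-0.35]
  turn:
    - [0,0,0]
    - [0,0,0]
    - [0,0,0]
    - [0,0,0]
    - [0,0,0]
    - [0,0,0]
    - [0,0,0]
    - [0,0,0]
    - [0,0,0]
    - [0,0,0]
  gripper: [0.65,0.65,0.65,0.65,0.65,0.65,0.65,0.65,0.65,0.65]

```text
t: 6.55
eef_pos: [425.0, -227.0, 206.8]
ee_rot: [0.003, 0.994, 0.105, 0.004]
force: [0.6, -0.3, -0.3]
grip_width: 57.0
grip_force: 0.0
```

```bash
python3 - <<'E'
from fit import *
import cv2
o=env.get_obs();print(o["force"],o["grip_width"],o["eef_pos"])
a=env.grab_frame("wrist")[:,:,::-1];b=env.grab_frame("side")[160:400,200:480,::-1]
cv2.imwrite("pics/e.png",np.hstack([cv2.resize(a,(400,300)),cv2.resize(b,(400,300))]))
s=[554.5,-197,.209]
Rt=R.from_quat(np.roll(o["ee_rot"],-1)); T=env.camera_info("wrist");M=T["tool_from_camera"]
for q in (1.5,1.6,1.7,1.8):
    p=M[:3,:3].T@(Rt.inv().apply(W(s,ball(q))-o["eef_pos"])-M[:3,3])
    print(q,"wrist",np.round([(T["fx"]*p[0]/p[2]+T["cx"])*.625,(T["fy"]*p[1]/p[2]+T["cy"])*.625]),"side",np.round((proj("side",W(s,ball(q)))-[200,160])*[400/280,1.25]+[400,0]))
E
```

```text
[ 0.57840616 -0.28321321 -0.29973073] 56.9502949864234 [ 425.0047956  -227.00608635  206.76450185]
1.5 wrist [194. 135.] side [771.  64.]
1.6 wrist [194. 139.] side [776.  69.]
1.7 wrist [194. 143.] side [780.  75.]
1.8 wrist [194. 145.] side [783.  81.]
```

View pics/e.png

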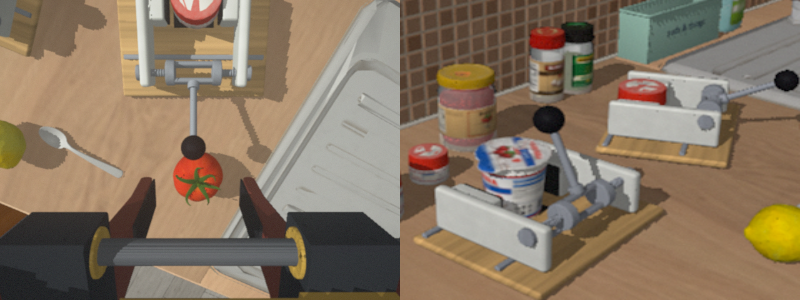

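The wrist crop shows the ball at (193,146), and the side crop at (787,81). Both match 1.8 rad, the tight stop. The pot is upright between the jaws, the other clamp is untouched, and the gripper is clear.

```bash
python3 -c "
from rig import env
print(env.close_job())"
```

```text
the job is handed in; nothing more can be done
None
```

I swung the red-lidded pot's clamp lever to its tight stop (about 1.8 rad in the last images), with the pot upright between the jaws, the yoghurt clamp still slack and the gripper clear, and handed the job in at about 6.7 s; no verdict was returned.

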